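Find the index position of a collar and pin it

TASK

Take the long-headed index pin from the wooden rack and put it in the hole of the brass collar; pressing it down only lightly, turn the collar anticlockwise (seen from above) until the pin drops into the socket hidden below, then press it fully home through collar and socket so that its head sits on the collar, and let go. Work gently, with no more than about 30 newtons on the pin, and leave the other pin and the dies where they are.

Things in the scene. Friction and masses are not known exactly. Their poses are not given: they have to be found in the camera images.
- fixture: indexing fixture fixed to the table: grey round housing, 96 mm across, with a 116 mm foot flange; rim 36 mm high. Origin on its axis at table height, z up. A brass collar turns on top of it about this vertical axis.
- seat_centre (a point): on the fixture's axis, at the face of the flat steel seat hidden under the collar, 26 mm above the table. The seat has one 11.6 mm socket hole, 24 mm from the axis, at an unmeasured angle: 0.4 to 1.5 rad anticlockwise from where the collar's hole starts. 5 mm down in it a plunger gives way at about 6 N, for 12.5 mm, and stays where pushed.
- collar_hole (a point): centre of the upper mouth of the one hole (11.5 mm wide, right through) in the brass collar, a knurled disc 76 mm across and 11.5 mm thick, its top 38 mm above the table. The hole is 24 mm from the fixture's axis and goes round with the collar. A flat central screw stands 1 mm proud.
- index_collar (a joint): angle of the collar in its fixture, rad, growing anticlockwise from above; stops at -1.2 and 1.2, starts at -0.9 to -0.3. It turns stiffly (about 0.06 N m, so 2.5 N at the hole) and stays where it is left. The pin standing in its hole can serve as the crank.
- index_pin: steel index pin, upright in the rack: shank 10 mm thick, 28 mm long, tapered over 2.5 mm to a 6.4 mm tip; above it a slim tall head, 16 mm thick, 30 mm tall. Origin at the tip's end, z up along the pin; the head is at 28 to 58 mm. About 50 g. With the tip on the seat the origin is 26 mm above the table; fully home, head on the collar, 10 mm.
- stub_pin: the other steel pin in the rack, not to be used: short 16 mm shank, 10 mm thick, and a wide low head, 26 mm across and 18 mm tall. Origin at its tip's end.
- pin_rack: light wooden block fixed to the table, 36 x 84 x 34 mm, with two 11 mm holes through it, 24 mm either side of its middle along its y axis, top 34 mm above the table. Each pin hangs in one by its head. Which pin stands in which hole varies. Origin at the centre of its underside.
- press_die_3: loose turned pressing die, a bystander lying between rack, fixture and press, 42 across, 12 tall (mm); origin at the centre of its underside
- press_die_6: loose turned pressing die, a bystander lying between rack, fixture and press, 36 across, 10 tall (mm); origin at the centre of its underside

How it is judged:
By the outcome, as a careful person would: the job done as asked, in the order asked, and still so for the second after the job is handed in, with the robot touching nothing.
It also fails if it takes over 64 s, if anything falls off the work surface, if the arm or the gripper's body presses on something with over 40 N, if the wrist force passes 120 N, or if a joint passes its speed limit or range.

ROBOT

A 6-joint arm with a two-finger parallel gripper is mounted at the origin on a cart in front of the work surface, level with it; the furniture and walls round the work are solid. World frame = base frame: x ahead of the robot, y to its left, z up, the work surface at z = 0. Lengths are in m, angles in rad, forces in N, time in s.
With the tool pointing down it reaches from about 0.3 to 0.875 m from the base axis. Payload 4.2 kg.
Tool frame: the origin (TCP) lies at the centre of the arm's flange, where the gripper is bolted on; the fingertips stand 173 mm ahead of it and the grasp point (between the pads) lies 155 mm ahead of it; z points along the fingers, y is the direction in which the jaws open and shut (so a half turn about z gives the same grasp; the last joint's range is limited). The gripper opens to 85 mm and grips with 20 to 120 N. Pads are 22 mm wide; open, the fingers measure 114 mm over their backs; the gripper's body (76 mm by 85 mm) begins 54 mm behind the grasp point. The pads swing forward as they close: fully open they stand 13 mm farther back than shut.
Start: joints at [-1.26, 0.32, 1.565, -0, 1.257, -0.02], TCP at [0.187, -0.544, 0.405] pointing down, gripper open.
Joint ranges: [-3.11, 3.11], [-0.84, 2.01], [0.21, 2.61], [-1.34, 4.49], [0.05, 2.63], [-2.56, 2.56]. Speed limits (rad/s): [2.57, 2.57, 3.14, 3.14, 3.14, 3.14].

INTERFACE

Orientations are given as a rotation vector (axis times angle).
In Python, from plant import manip, vision, job_done gives the robot as it stands.
- The arm moves only by the tool play_rows, never from a script. Its argument "plan" is a list of rows, each a list of 4 numbers: the shift along the world's x, y, z each as a share of 75 cm, from -1 to 1, then the turn about the world's z as a share of pi/2 rad, from -1 to 1. In form: [[dx, dy, dz, twist], ...]. A call has 1 to 20 rows; each row shifts and turns the commanded pose from where the row before left it; what a row does not reach is not made up. A row lasts 1/10 s, in which the tool goes at most 50 mm and 8.59 degrees, less where a joint would pass 70% of its speed; a pose out of reach is approached as far as the arm can. A call with a number of a shift or a turn outside -1 to 1 is refused whole. A call with a gripper value outside its range is refused whole. "jaw" is the opening, from 0 (shut) to 1 (fully open), set as the call begins (left out, the last holds). The fingers move at their own pace and stop on an object; "squeeze" is the grip in N (left out, the last holds). Time passes only in rows, so rows that do not move let the fingers close. It gives the time, the measured TCP pose, the force and the opening at its end, in the units of the state.
- manip.observe(): the state, without advancing time (a new reading comes with each control period).
- vision.capture(name): name is "scene" or "top" or "wrist"; returns (picture, depth): 420x560x3 uint8, red, green, blue; 420x560 float32, m along the optical axis (not along the pixel's ray), 0 where there is no reading.
- vision.get_calibration(name): a dict with "fx", "fy", "cx", "cy" (pixels), "k1" (the pictures are not rectified: a ray, as slopes to the right and down, at radius r is drawn at 1 + k1 r^2 times it, then the intrinsics apply), "world_from_camera" (4x4, takes a point from camera to world coordinates). Camera axes: x right, y down, z forward; pixel columns grow to the right and rows downward; lengths in m; the calibration is good to about 2 mm. A picture is of the moment at which its call begins: read the wrist's pose just before it. get_calibration takes no time and is no camera call; for the wrist camera it gives the pose at the moment of the call.
- job_done(): hands the job in, once; it reports no verdict.
The state is a dict: "clock": time; "q": joint angles; "dq": joint speeds; "joint_torque": joint torques, N m; "ee_pos": TCP position; "ee_rot": TCP orientation; "contact_force": force on the tool from outside, world axes, zero at the start; "torque": the same for the moment, N m; "opening": finger opening in m.
Only numpy, scipy, OpenCV 4.12 (cv2) and the standard library are available. Lean on these libraries where they do the work, as an engineer would, in place of code of your own. Each camera call takes 0.05 s, during which the arm holds its last target.

## Working session

There is one attempt and no reset: what is moved stays moved. The work goes in short steps, Python scripts to look and compute and a tool call to move; the robot and the scene stay as the last step left them, time stands still between calls to the robot, and variables do not carry over. Pictures are saved under pics/ and viewed, and the job is handed in when it is done.

Besides the shell and the picture viewer there is one more tool, called after "Emit:" as name(argument=value, ...), one argument or row to a line, values as JSON. play_rows: Moves the arm, as the interface text tells. Its arguments: {"type":"object","properties":{"plan":{"type":"array"},"jaw":{"type":"number"},"squeeze":{"type":"number"}},"required":["plan"]}

```bash
ls; mkdir -p pics; python3 - <<'E'
from plant import manip, vision
import cv2,numpy as np
print(manip.observe())
for n in ("scene","top"):
    im,d=vision.capture(n); cv2.imwrite(f"pics/{n}0.png",im[:,:,::-1]); np.savez(f"{n}0.npz",im=im,d=d)
    print(n,vision.get_calibration(n))
E
```

```text
pics
{'clock': 0.0, 'q': array([-1.25998768e+00,  3.20287779e-01,  1.56570512e+00, -5.04285273e-07,
        1.25738432e+00, -2.00232709e-02]), 'dq': array([-0.00014677,  0.00115594,  0.00118627, -0.00038854, -0.00144966,
       -0.00011201]), 'joint_torque': array([ 7.71723408e-04, -4.15519488e+01, -2.34159100e+01, -2.25356007e-04,
        8.10551253e-03, -2.15552376e-05]), 'ee_pos': array([ 0.18671114, -0.54365492,  0.40387422]), 'ee_rot': array([-3.09696812e+00, -5.17012388e-01,  4.06644814e-04]), 'contact_force': array([0.08210275, 0.39936856, 0.08385183]), 'torque': array([-0.04499406, -0.03597235, -0.01990167]), 'opening': 0.08555561820798077}
scene {'fx': 486.2305380709743, 'fy': 486.2305380709743, 'cx': 279.0799268605775, 'cy': 208.93889154542492, 'k1': -0.15098334753228332, 'world_from_camera': array([[-8.50402456e-01, -3.73689888e-01,  3.70366751e-01,
         2.05859856e-01],
       [-5.26132524e-01,  6.03363366e-01, -5.99280582e-01,
         4.62499253e-01],
       [ 4.79364092e-04, -7.04491673e-01, -7.09712092e-01,
         6.44600739e-01],
       [ 0.00000000e+00,  0.00000000e+00,  0.00000000e+00,
         1.00000000e+00]])}
top {'fx': 440.86456687954455, 'fy': 440.86456687954455, 'cx': 284.21328675025154, 'cy': 211.27154184519327, 'k1': 0.029234275208929413, 'world_from_camera': array([[-0.01275155, -0.98740162,  0.15771946,  0.38640527],
       [-0.99965766,  0.01619254,  0.02055139, -0.06336353],
       [-0.02284636, -0.15740341, -0.98727008,  0.9176386 ],
       [ 0.        ,  0.        ,  0.        ,  1.        ]])}
```

View pics/scene0.png

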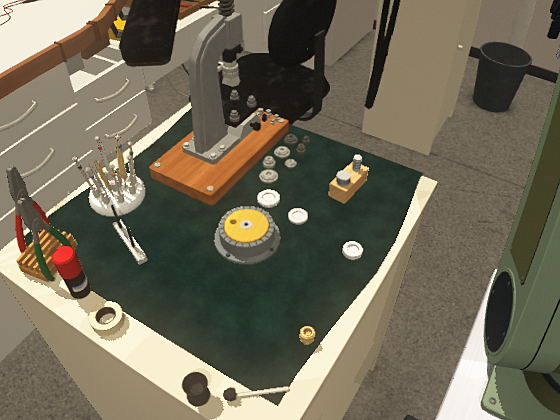

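View pics/top0.png

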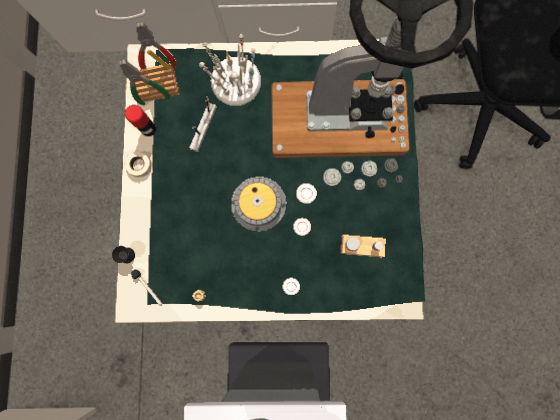

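The top picture shows the fixture at about (259,202) with its hole at about (254,190). The rack is at about (363,246), with the wide stub at (352,244) and the slim pin at (378,246). I'll enlarge these areas.

```bash
cat > h.py <<'E'
import numpy as np,cv2
from plant import manip,vision
def ray(c,u,v):
    K=np.array([[c['fx'],0,c['cx']],[0,c['fy'],c['cy']],[0,0,1.]])
    p=cv2.undistortPoints(np.array([[[u,v]]],float),K,np.array([c['k1'],0,0,0,0.]))[0,0]
    T=c['world_from_camera']; return T[:3,3],T[:3,:3]@np.array([p[0],p[1],1.])
def atz(c,u,v,z):
    o,d=ray(c,u,v); return o+d*(z-o[2])/d[2]
def tri(*rs):
    A=np.zeros((3,3));b=np.zeros(3)
    for o,d in rs:
        d=d/np.linalg.norm(d);P=np.eye(3)-np.outer(d,d);A+=P;b+=P@o
    x=np.linalg.solve(A,b)
    return x,[np.linalg.norm((np.eye(3)-np.outer(d,d)/(d@d))@(x-o)) for o,d in rs]
def proj(c,X):
    T=np.linalg.inv(c['world_from_camera']);p=T[:3,:3]@X+T[:3,3]
    x,y=p[:2]/p[2];k=1+c['k1']*(x*x+y*y);return c['fx']*x*k+c['cx'],c['fy']*y*k+c['cy']
def crop(im,u0,v0,u1,v1,s,fn):
    cv2.imwrite(fn,cv2.resize(im[v0:v1,u0:u1,::-1],None,fx=s,fy=s,interpolation=cv2.INTER_CUBIC))
E
python3 - <<'E'
from h import *
t=np.load("top0.npz")['im'];s=np.load("scene0.npz")['im']
a=lambda im,u,v,w,h:cv2.resize(im[v:v+h,u:u+w,::-1],(400,300),interpolation=cv2.INTER_CUBIC)
m=np.vstack([np.hstack([a(t,220,170,80,60),a(t,325,220,80,60)]),np.hstack([a(s,205,195,80,60),a(s,315,145,80,60)])])
cv2.imwrite("pics/m0.png",m)
E
```

```text
(no output)
```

View pics/m0.png

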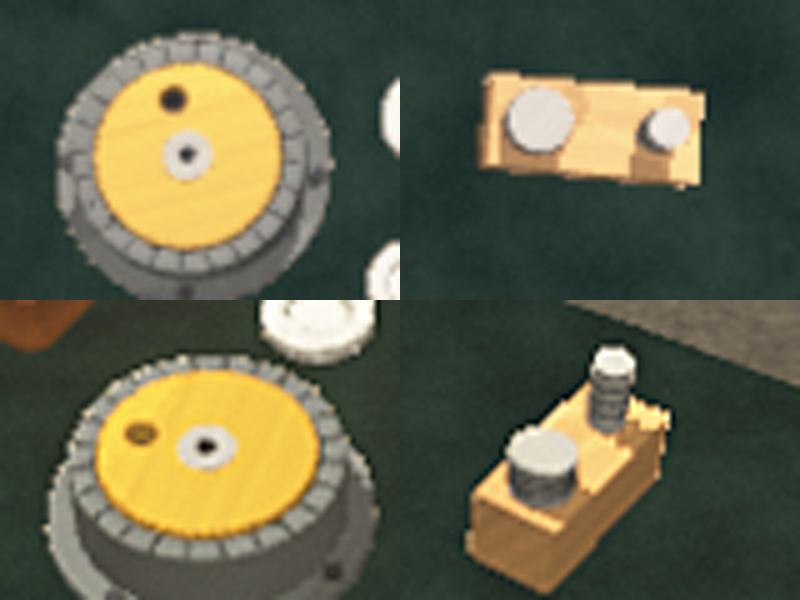

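```bash
python3 - <<'E'
from h import *
t=vision.get_calibration('top');s=vision.get_calibration('scene')
P={'hole':((254.2,189.2),(232.8,221.2),.038),'screw':((257,200.4),(245.8,223.8),.039),'pin':((378.4,245),(357.4,156.6),.064),'stub':((352.8,243.6),(343,172.8),.052)}
for k,(a,b,z) in P.items():
    x,e=tri(ray(t,*a),ray(s,*b)); print(k,x.round(4),np.round(e,4),atz(t,*a,z).round(4),atz(s,*b,z).round(4))
E
```

```text
hole [0.5745 0.0161 0.0365] [0.0007 0.0007] [0.5735 0.0156 0.038 ] [0.5744 0.0174 0.038 ]
screw [0.551  0.0103 0.038 ] [0.0009 0.0009] [0.55   0.0099 0.039 ] [0.5513 0.0114 0.039 ]
pin [ 0.4552 -0.2258  0.0635] [0.0012 0.0012] [ 0.454  -0.2261  0.064 ] [ 0.4562 -0.2249  0.064 ]
stub [ 0.4601 -0.1775  0.0559] [0.0021 0.0021] [ 0.4584 -0.1788  0.052 ] [ 0.4638 -0.1811  0.052 ]
```

Emit:
play_rows(
  plan=[
    [0.0325,0.0385,-0.009,0.0668],
    [0.0325,0.0385,-0.009,0.0668],
    [0.0325,0.0385,-0.009,0.0668],
    [0.0325,0.0385,-0.009,0.0668],
    [0.0325,0.0385,-0.009,0.0668],
    [0.0325,0.0385,-0.009,0.0668],
    [0.0325,0.0385,-0.009,0.0668],
    [0.0325,0.0385,-0.009,0.0668],
    [0.0325,0.0385,-0.009,0.0668],
    [0.0325,0.0385,-0.009,0.0668],
    [0.0325,0.0385,-0.009,0.0668],
    [0,0,0,0],
    [0,0,0,0],
  ],
  jaw=0.6,
  squeeze=40,
)

```text
clock: 1.4
ee_pos: [0.4551, -0.2256, 0.33]
ee_rot: [-2.313, -2.125, 0.001]
contact_force: [-0.3, -0.4, 0.5]
opening: 0.0511
```

```bash
cat > look.py <<'E'
import sys
from h import *
n=sys.argv[1]
o=manip.observe();c=vision.get_calibration('wrist')
im,d=vision.capture('wrist');np.savez(n+'.npz',im=im,d=d,**{k:np.array(v) for k,v in c.items()})
cv2.imwrite(f'pics/{n}.png',im[:,:,::-1])
print({k:np.round(o[k],4) for k in('clock','q','ee_pos','ee_rot','contact_force','opening')});print(c['world_from_camera'].round(3))
E
python3 look.py w1
```

```text
{'clock': np.float64(1.4), 'q': array([-4.8280e-01,  2.7770e-01,  1.8287e+00, -5.0000e-04,  1.0364e+00,
       -3.9810e-01]), 'ee_pos': array([ 0.4551, -0.2256,  0.33  ]), 'ee_rot': array([-2.3126e+00, -2.1249e+00,  1.3000e-03]), 'contact_force': array([-0.2812, -0.3783,  0.5182]), 'opening': np.float64(0.0511)}
[[ 0.997 -0.08  -0.024  0.46 ]
 [-0.084 -0.959 -0.271 -0.157]
 [-0.001  0.272 -0.962  0.3  ]
 [ 0.     0.     0.     1.   ]]
```

View pics/w1.png

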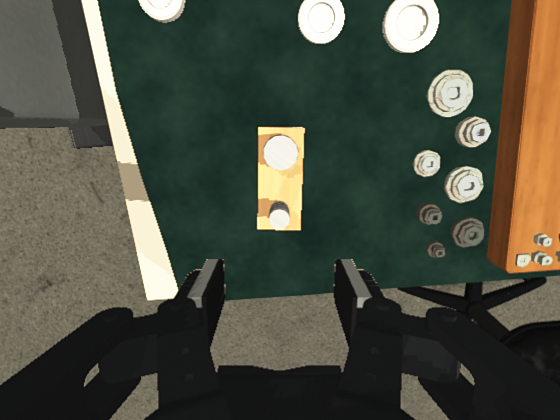

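The wrist view shows the rack with the stub at about (281,152) and the slim pin's head at about (279,216). The rack's long edge looks square to the jaws.

```bash
python3 - <<'E'
from h import *
crop(np.load('w1.npz')['im'],240,115,320,240,6,'pics/w1c.png')
E
```

```text
(no output)
```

View pics/w1c.png

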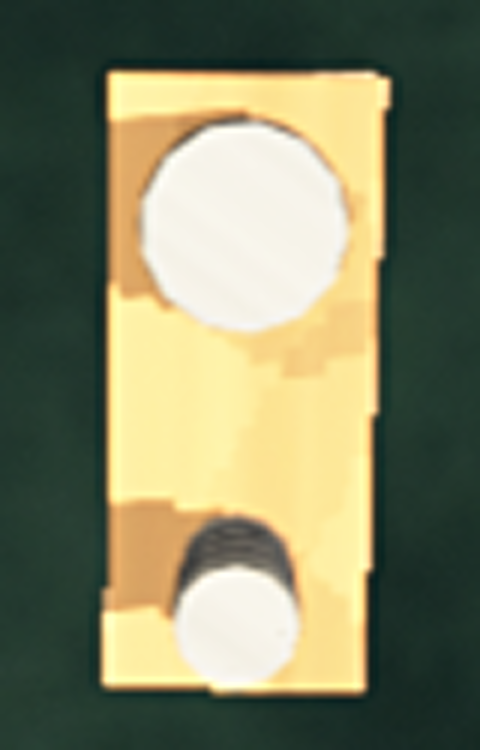

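```bash
python3 - <<'E'
from h import *
t=vision.get_calibration('top');s=vision.get_calibration('scene');w=vision.get_calibration('wrist')
for k,a,b,c,z in (('pin',(378.4,245),(357.4,156.6),(279.1,218.9),.064),('stub',(352.8,243.6),(343,172.8),(280.4,152.1),.052)):
    print(k,*tri(ray(t,*a),ray(s,*b),ray(w,*c)),*tri(ray(t,*a),ray(w,*c)),atz(w,*c,z))
E
```

```text
pin [ 0.45483468 -0.226095    0.06369435] [np.float64(0.0007657307674774599), np.float64(0.0016810339493544444), np.float64(0.0009885051544371163)] [ 0.45399619 -0.22581396  0.0663615 ] [np.float64(0.00019236759877858144), np.float64(0.0001923675987785101)] [ 0.45406776 -0.22665138  0.064     ]
stub [ 0.45979384 -0.17774761  0.0559036 ] [np.float64(0.001768834500094414), np.float64(0.002492342923528321), np.float64(0.000739171901423027)] [ 0.45897068 -0.17913232  0.04728103] [np.float64(0.00031798062230849124), np.float64(0.00031798062230848685)] [ 0.45914298 -0.17845463  0.052     ]
```

Emit:
play_rows(
  plan=[
    [-0.001,-0.001,-0.0333,0],
    [0,0,-0.0333,0],
    [0,0,-0.0333,0],
    [0,0,-0.0333,0],
    [0,0,-0.0127,0],
    [0,0,-0.0127,0],
    [0,0,0,0],
    [0,0,0,0],
  ],
)

```text
clock: 2.25
ee_pos: [0.4544, -0.2274, 0.2123]
ee_rot: [2.314, 2.123, 0.001]
contact_force: [-0.3, -0.9, -0.1]
opening: 0.0513
```

```bash
python3 look.py w2
```

```text
{'clock': np.float64(2.25), 'q': array([-0.4867,  0.4225,  1.9714,  0.    ,  0.7462, -0.4003]), 'ee_pos': array([ 0.4544, -0.2274,  0.2123]), 'ee_rot': array([2.3141e+00, 2.1225e+00, 8.0000e-04]), 'contact_force': array([-0.2761, -0.9385, -0.09  ]), 'opening': np.float64(0.0513)}
[[ 0.996 -0.083 -0.022  0.46 ]
 [-0.085 -0.958 -0.272 -0.159]
 [ 0.002  0.273 -0.962  0.182]
 [ 0.     0.     0.     1.   ]]
```

View pics/w2.png

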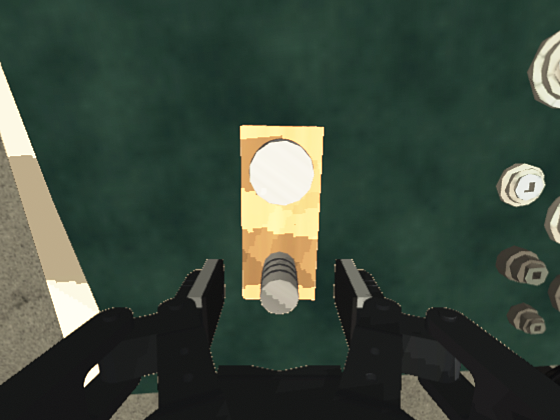

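The pin, with its top at about (279,297), is centred between the jaws at 224 and 335. I'll close on it.

Emit:
play_rows(
  plan=[
    [0,0,0,0],
    [0,0,0,0],
    [0,0,0,0],
    [0,0,0,0],
    [0,0,0,0],
    [0,0,0,0],
  ],
  jaw=0,
  squeeze=60,
)

```text
clock: 2.9
ee_pos: [0.4543, -0.227, 0.2122]
ee_rot: [2.314, 2.123, 0.001]
contact_force: [-0.2, 0.1, 5.6]
opening: 0.0134
```

```bash
python3 look.py w3;python3 - <<'E'
from h import *
a=np.load('w1.npz');b=np.load('w2.npz')
f=lambda z:{k:(z[k].item() if z[k].ndim==0 else z[k]) for k in('fx','fy','cx','cy','k1','world_from_camera')}
print(tri(ray(f(a),279.1,218.9),ray(f(b),279,297)),atz(f(b),279,297,.064))
E
```

```text
{'clock': np.float64(2.9), 'q': array([-4.8600e-01,  4.2240e-01,  1.9718e+00,  2.0000e-04,  7.4620e-01,
       -4.0040e-01]), 'ee_pos': array([ 0.4543, -0.227 ,  0.2122]), 'ee_rot': array([2.3139e+00, 2.1234e+00, 8.0000e-04]), 'contact_force': array([-0.2179,  0.0742,  5.6488]), 'opening': np.float64(0.0134)}
[[ 0.996 -0.082 -0.022  0.46 ]
 [-0.085 -0.959 -0.272 -0.158]
 [ 0.001  0.273 -0.962  0.182]
 [ 0.     0.     0.     1.   ]]
(array([ 0.45430643, -0.2256896 ,  0.06454138]), [np.float64(4.927576406236999e-05), np.float64(4.927576406234904e-05)]) [ 0.45423174 -0.22599468  0.064     ]
```

View pics/w3.png

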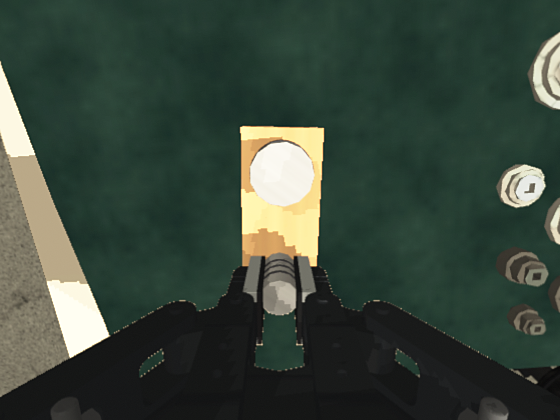

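The pin is gripped. I'll lift it straight up.

Emit:
play_rows(
  plan=[
    [0,0,0.01,0],
    [0,0,0.015,0],
    [0,0,0.02,0],
    [0,0,0.025,0],
    [0,0,0.025,0],
    [0,0,0.01,0],
    [0,0,0,0],
    [0,0,0,0],
  ],
)

```text
clock: 3.75
ee_pos: [0.4538, -0.2268, 0.2899]
ee_rot: [-2.314, -2.124, 0.001]
contact_force: [0.1, -0.1, -0.8]
opening: 0.0131
```

```bash
python3 look.py w4;python3 - <<'E'
from h import *
im,d=vision.capture('scene');crop(im,300,90,420,210,5,'pics/s4.png')
E
```

```text
{'clock': np.float64(3.75), 'q': array([-0.4861,  0.3201,  1.8845, -0.    ,  0.9381, -0.4004]), 'ee_pos': array([ 0.4538, -0.2268,  0.2899]), 'ee_rot': array([-2.3139e+00, -2.1235e+00,  6.0000e-04]), 'contact_force': array([ 0.1289, -0.1422, -0.7625]), 'opening': np.float64(0.0131)}
[[ 0.996 -0.081 -0.024  0.459]
 [-0.085 -0.959 -0.271 -0.158]
 [-0.001  0.272 -0.962  0.26 ]
 [ 0.     0.     0.     1.   ]]
```

View pics/w4.png

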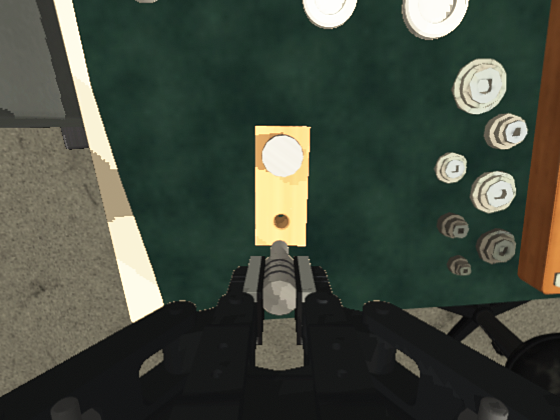

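View pics/s4.png

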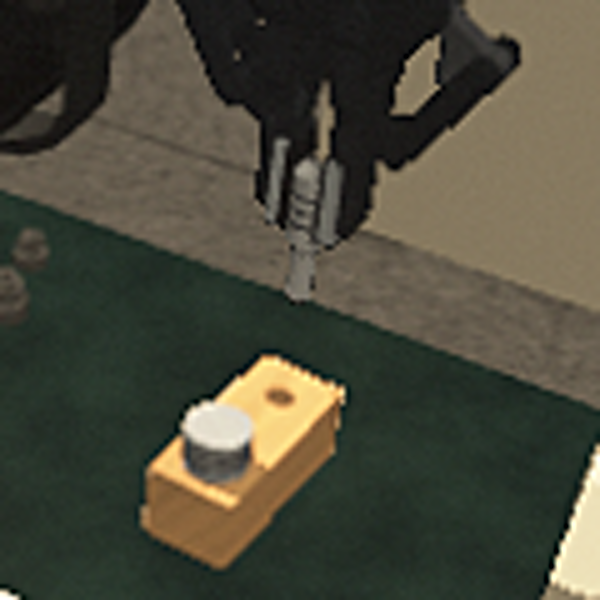

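The pin hangs cleanly in the pads, with its tip at about (279,243) and its head top at about (280,297) in the wrist view. The stub is undisturbed. I'll work out how the pin sits relative to the TCP.

```bash
python3 - <<'E'
from h import *
crop(np.load('w4.npz')['im'],240,200,320,320,6,'pics/w4c.png')
E
```

```text
(no output)
```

View pics/w4c.png

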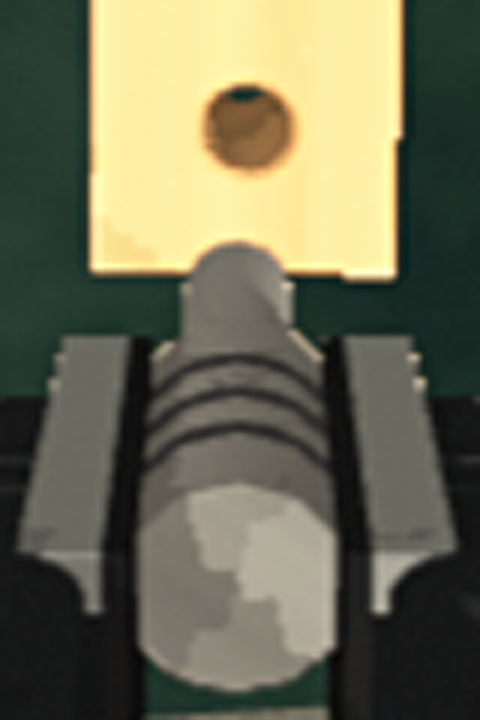

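```bash
python3 - <<'E'
from h import *
z=np.load('w4.npz');c={k:(z[k].item() if z[k].ndim==0 else z[k]) for k in('fx','fy','cx','cy','k1','world_from_camera')}
tcp=np.array([.4538,-.2268])
print('top',atz(c,279.25,297.6,.1417),atz(c,279.25,297.6,.1417)[:2]-tcp)
print('rackhole',atz(c,280.9,220.7,.034))
for off in ([0,0],[0,.001],[-.0005,.001]):
  x,y=tcp+off
  p=proj(c,np.array([x,y,.0837])); q=proj(c,np.array([x,y+.0032,.0837])); s=proj(c,np.array([x,y+.005,.0862]));g=proj(c,np.array([x,y,.1417]))
  print(off,p,q,s,g,[(a-240+.5)*6 -.5 for a in (p[0],q[0],g[0])],[(a-200+.5)*6-.5 for a in(p[1],q[1],s[1],g[1])])
E
```

```text
top [ 0.45338591 -0.22544198  0.1417    ] [-0.00041409  0.00135802]
rackhole [ 0.45458016 -0.22541118  0.034     ]
[0, 0] (np.float64(280.16768254841276), np.float64(247.9105626891601)) (np.float64(279.6990985394658), np.float64(242.6989644467923)) (np.float64(279.4359897947144), np.float64(241.26723087399785)) (np.float64(280.55394868279024), np.float64(300.5156486557686)) [np.float64(243.50609529047654), np.float64(240.69459123679485), np.float64(245.8236920967414)] [np.float64(289.9633761349605), np.float64(258.6937866807538), np.float64(250.10338524398708), np.float64(605.5938919346115)]
[0, 0.001] (np.float64(280.02171294415285), np.float64(246.28708245066517)) (np.float64(279.55177804323125), np.float64(241.06047172037958)) (np.float64(279.28597053280936), np.float64(239.60091931437765)) (np.float64(280.34709748553877), np.float64(298.3132221875612)) [np.float64(242.63027766491712), np.float64(239.8106682593875), np.float64(244.5825849132326)] [np.float64(280.222494703991), np.float64(248.8628303222775), np.float64(240.1055158862659), np.float64(592.3793331253673)]
[-0.0005, 0.001] (np.float64(279.1540717476749), np.float64(246.35600870546693)) (np.float64(278.6801565200937), np.float64(241.1300482135603)) (np.float64(278.4006834604857), np.float64(239.67168230314957)) (np.float64(279.1129673313487), np.float64(298.4066166486243)) [np.float64(237.42443048604935), np.float64(234.58093912056222), np.float64(237.17780398809236)] [np.float64(280.6360522328016), np.float64(249.28028928136172), np.float64(240.5300938188974), np.float64(592.9396998917459)]
```

Emit:
play_rows(
  plan=[
    [0.0116,0.023,0,0],
    [0.0231,0.046,0,0],
    [0.0231,0.046,0,0],
    [0.0231,0.046,0,0],
    [0.0231,0.046,0,0],
    [0.0231,0.046,0,0],
    [0.0231,0.046,0,0],
    [0.0116,0.023,0,0],
    [0,0,0,0],
    [0,0,0,0],
  ],
)

```text
clock: 4.85
ee_pos: [0.5751, 0.0146, 0.2893]
ee_rot: [-2.313, -2.125, 0.003]
contact_force: [-0.4, -0.9, 0.2]
opening: 0.013
```

```bash
python3 look.py w5;python3 - <<'E'
from h import *
crop(np.load('w5.npz')['im'],215,170,345,320,5,'pics/w5c.png')
E
```

```text
{'clock': np.float64(4.85), 'q': array([ 5.5000e-03,  4.1570e-01,  1.7288e+00, -6.0000e-04,  9.9940e-01,
        9.0600e-02]), 'ee_pos': array([0.5751, 0.0146, 0.2893]), 'ee_rot': array([-2.3127, -2.1245,  0.0032]), 'contact_force': array([-0.3618, -0.9197,  0.1623]), 'opening': np.float64(0.013)}
[[ 0.996 -0.08  -0.025  0.58 ]
 [-0.084 -0.959 -0.272  0.083]
 [-0.002  0.273 -0.962  0.259]
 [ 0.     0.     0.     1.   ]]
```

View pics/w5.png

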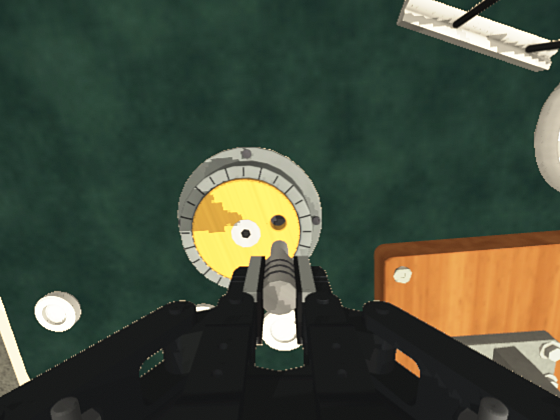

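View pics/w5c.png

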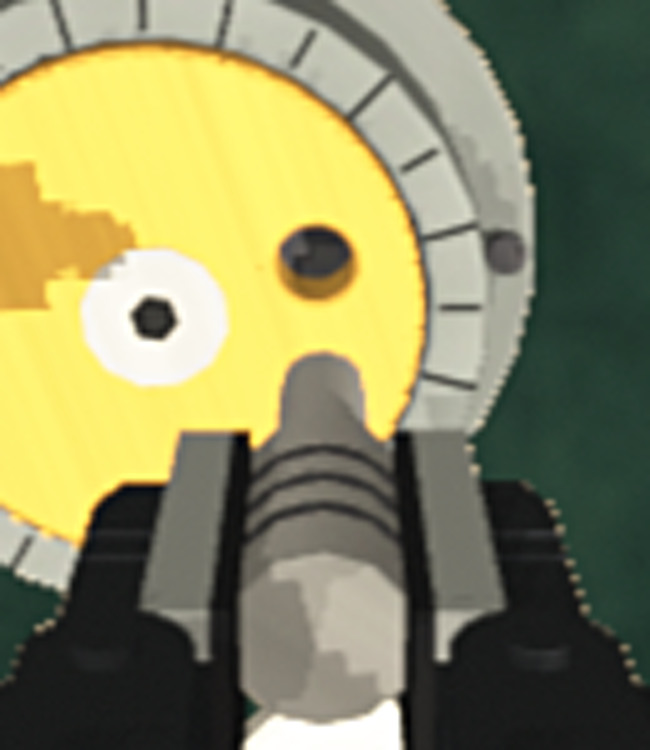

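The hole's mouth is at about (278,222), the screw at about (245.6,233.2), and the pin tip is just below the hole at (279,243).

```bash
python3 - <<'E'
from h import *
z=np.load('w5.npz');c={k:(z[k].item() if z[k].ndim==0 else z[k]) for k in('fx','fy','cx','cy','k1','world_from_camera')}
h=atz(c,278,222,.038);s=atz(c,245.6,233.2,.039);d=h-s
print(h,s,np.hypot(*d[:2]),np.arctan2(d[1],d[0]))
t=vision.get_calibration('top');sc=vision.get_calibration('scene')
print(tri(ray(t,254.2,189.2),ray(sc,232.8,221.2),ray(c,278,222)))
print(tri(ray(t,257,200.4),ray(sc,245.8,223.8),ray(c,245.6,233.2)))
# collar outline ellipse centre in wrist image: radius 38
E
```

```text
[0.57354971 0.01627803 0.038     ] [0.54995892 0.01021447 0.039     ] 0.024357580120265766 0.25158487268023877
(array([0.57403883, 0.01616649, 0.03714678]), [np.float64(0.0005781728952907147), np.float64(0.0010232434389911519), np.float64(0.0005329491668393491)])
(array([0.55049329, 0.01043875, 0.03883314]), [np.float64(0.0006991313306285056), np.float64(0.0012325099196883542), np.float64(0.0006028166650849699)])
```

Emit:
play_rows(
  plan=[
    [-0.0015,0.0008,-0.0133,0],
    [0,0,-0.0133,0],
    [0,0,-0.0133,0],
    [0,0,-0.0133,0],
    [0,0,0,0],
    [0,0,0,0],
    [0,0,0,0],
  ],
)

```text
clock: 5.6
ee_pos: [0.5746, 0.0152, 0.2507]
ee_rot: [2.314, 2.124, 0.001]
contact_force: [-0.1, 0.3, -0.7]
opening: 0.0132
```

```bash
python3 look.py w6;python3 - <<'E'
from h import *
crop(np.load('w6.npz')['im'],215,170,345,320,5,'pics/w6c.png')
im,d=vision.capture('scene');crop(im,190,150,310,270,5,'pics/s6.png')
E
```

```text
{'clock': np.float64(5.6), 'q': array([ 0.0064,  0.4565,  1.7753, -0.    ,  0.9088,  0.0922]), 'ee_pos': array([0.5746, 0.0152, 0.2507]), 'ee_rot': array([2.3141e+00, 2.1237e+00, 1.1000e-03]), 'contact_force': array([-0.1023,  0.2547, -0.7304]), 'opening': np.float64(0.0132)}
[[ 0.996 -0.082 -0.022  0.58 ]
 [-0.085 -0.959 -0.271  0.084]
 [ 0.001  0.272 -0.962  0.221]
 [ 0.     0.     0.     1.   ]]
```

View pics/w6c.png

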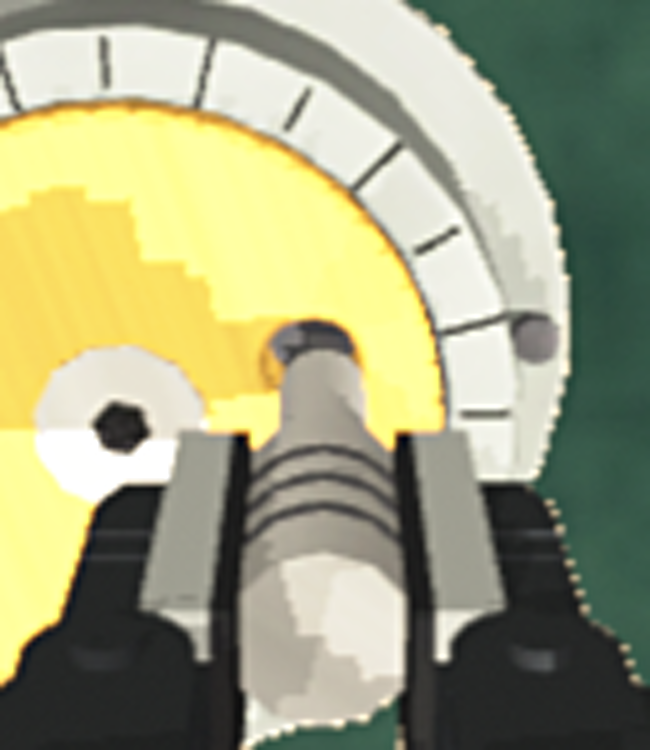

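View pics/s6.png

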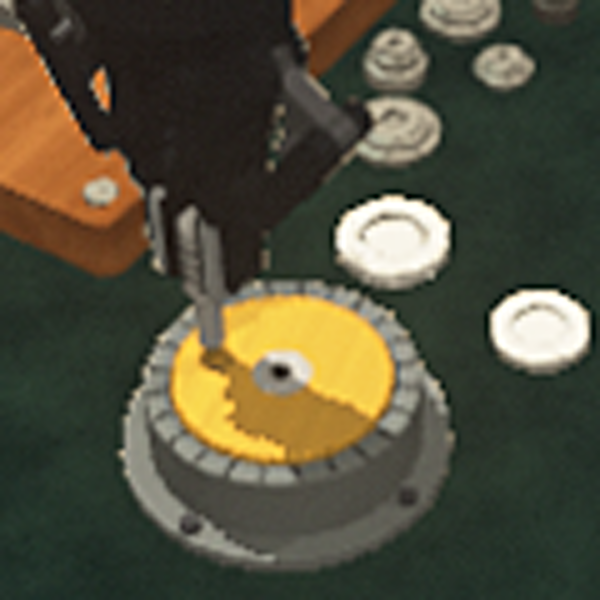

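```bash
python3 - <<'E'
from h import *
z=np.load('w6.npz');c={k:(z[k].item() if z[k].ndim==0 else z[k]) for k in('fx','fy','cx','cy','k1','world_from_camera')}
print(atz(c,276.6,242.8,.038))
for h in ((.5735,.0163),(.5730,.0163),(.5735,.0155)):
  P=[proj(c,np.array([h[0]+.00575*np.cos(a),h[1]+.00575*np.sin(a),.038])) for a in np.linspace(0,2*np.pi,60)]
  P=np.array(P);Q=(P-[215,170]+.5)*5-.5;print(h,Q.min(0),Q.max(0))
s=proj(c,np.array([.55,.0102,.039]));print((np.array(s)-[215,170]+.5)*5-.5)
E
```

```text
[0.5729929  0.01588807 0.038     ]
(0.5735, 0.0163) [265.52763965 316.46748775] [362.40325762 407.5635663 ]
(0.573, 0.0163) [261.33269529 316.81050103] [358.20280154 407.89602731]
(0.5735, 0.0155) [266.16153494 322.88033871] [362.92925023 413.77379947]
[122.18901148 428.99614116]
```

Emit:
play_rows(
  plan=[
    [-0.0015,-0.0007,0,0],
    [0,0,-0.0047,0],
    [0,0,-0.0047,0],
    [0,0,-0.0047,0],
    [0,0,0,0],
  ],
)

```text
clock: 6.2
ee_pos: [0.5731, 0.0146, 0.2391]
ee_rot: [-2.314, -2.124, 0.001]
contact_force: [-0.0, -0.1, -0.3]
opening: 0.0134
```

The tip is 5 mm inside the collar with no force showing. I'll creep down to the seat.

Emit:
play_rows(
  plan=[
    [0,0,-0.0035,0],
    [0,0,-0.0025,0],
    [0,0,0,0],
    [0,0,0,0],
  ],
)

```text
clock: 6.6
ee_pos: [0.5732, 0.0146, 0.2353]
ee_rot: [2.315, 2.124, -0.0]
contact_force: [-0.2, -0.5, 0.0]
opening: 0.0133
```

Emit:
play_rows(
  plan=[
    [0,0,-0.0013,0],
    [0,0,0,0],
  ],
)

```text
clock: 6.8
ee_pos: [0.5732, 0.0146, 0.2343]
ee_rot: [-2.315, -2.124, -0.0]
contact_force: [-0.0, -0.6, -1.0]
opening: 0.0129
```

Emit:
play_rows(
  plan=[
    [0,0,-0.0009,0],
    [0,0,0,0],
  ],
)

```text
clock: 7.0
ee_pos: [0.5732, 0.0146, 0.2336]
ee_rot: [-2.315, -2.124, 0.0]
contact_force: [-0.1, -0.5, -0.4]
opening: 0.0132
```

Emit:
play_rows(
  plan=[
    [0,0,-0.0009,0],
    [0,0,0,0],
  ],
)

```text
clock: 7.2
ee_pos: [0.5732, 0.0146, 0.2329]
ee_rot: [-2.315, -2.124, 0.0]
contact_force: [0.6, 0.2, -0.3]
opening: 0.0132
```

Emit:
play_rows(
  plan=[
    [0,0,-0.0007,0],
    [0,0,0,0],
  ],
)

```text
clock: 7.4
ee_pos: [0.5732, 0.0146, 0.2324]
ee_rot: [2.315, 2.124, -0.0]
contact_force: [0.5, -0.8, 0.0]
opening: 0.0132
```

Emit:
play_rows(
  plan=[
    [0,0,-0.0004,0],
    [0,0,0,0],
  ],
)

```text
clock: 7.6
ee_pos: [0.5733, 0.0146, 0.2323]
ee_rot: [2.315, 2.124, 0.0]
contact_force: [0.1, 0.3, 0.2]
opening: 0.0131
```

Emit:
play_rows(
  plan=[
    [0,0,-0.0006,0],
    [0,0,0,0],
  ],
)

```text
clock: 7.8
ee_pos: [0.5733, 0.0146, 0.2322]
ee_rot: [2.314, 2.124, 0.001]
contact_force: [-1.0, -0.3, 4.0]
opening: 0.0135
```

Emit:
play_rows(
  plan=[
    [0,0,-0.0006,0],
    [0,0,0,0],
  ],
)

```text
clock: 8.0
ee_pos: [0.5733, 0.0146, 0.232]
ee_rot: [2.314, 2.124, 0.001]
contact_force: [-2.4, 0.2, 6.0]
opening: 0.013
```

Contact with the seat is confirmed at TCP z ≈ 0.232, which puts the tip at 26 mm. I'll plan the arc next.

```bash
python3 - <<'E'
import numpy as np
R=.024;t0=.235;ds=.0625
for i in range(0,26):
    a=t0+i*ds;b=a+ds
    print(i,round(b-t0,3),np.round(np.array([R*(np.cos(b)-np.cos(a)),R*(np.sin(b)-np.sin(a))])/.75,4))
E
```

```text
0 0.062 [-0.0005  0.0019]
1 0.125 [-0.0006  0.0019]
2 0.188 [-0.0008  0.0018]
3 0.25 [-0.0009  0.0018]
4 0.312 [-0.001   0.0017]
5 0.375 [-0.0011  0.0017]
6 0.438 [-0.0012  0.0016]
7 0.5 [-0.0013  0.0015]
8 0.562 [-0.0014  0.0014]
9 0.625 [-0.0015  0.0014]
10 0.688 [-0.0016  0.0013]
11 0.75 [-0.0016  0.0012]
12 0.812 [-0.0017  0.0011]
13 0.875 [-0.0018  0.0009]
14 0.937 [-0.0018  0.0008]
15 1.0 [-0.0019  0.0007]
16 1.062 [-0.0019  0.0006]
17 1.125 [-0.0019  0.0005]
18 1.188 [-0.002   0.0004]
19 1.25 [-0.002   0.0002]
20 1.312 [-0.002   0.0001]
21 1.375 [-0.002 -0.   ]
22 1.438 [-0.002  -0.0001]
23 1.5 [-0.002  -0.0003]
24 1.562 [-0.002  -0.0004]
25 1.625 [-0.0019 -0.0005]
```

Emit:
play_rows(
  plan=[
    [0,0,0.0002,0],
    [-0.0005,0.0019,0,0],
    [-0.0006,0.0019,0,0],
    [0,0,0,0],
  ],
)

```text
clock: 8.4
ee_pos: [0.5729, 0.0168, 0.2321]
ee_rot: [2.311, 2.123, 0.0]
contact_force: [-0.2, -4.4, 5.2]
opening: 0.0128
```

Emit:
play_rows(
  plan=[
    [-0.0008,0.0018,0,0],
    [-0.0009,0.0018,0,0],
    [0,0,0,0],
  ],
)

```text
clock: 8.7
ee_pos: [0.5719, 0.0193, 0.2321]
ee_rot: [2.311, 2.123, 0.001]
contact_force: [0.1, -5.8, 4.6]
opening: 0.0132
```

Emit:
play_rows(
  plan=[
    [-0.001,0.0017,0,0],
    [-0.0011,0.0017,0,0],
    [0,0,0,0],
  ],
)

```text
clock: 9.0
ee_pos: [0.5704, 0.0219, 0.2321]
ee_rot: [2.31, 2.122, 0.002]
contact_force: [0.7, -5.9, 4.5]
opening: 0.013
```

Emit:
play_rows(
  plan=[
    [-0.0012,0.0016,0,0],
    [0,0,0,0],
  ],
)

```text
clock: 9.2
ee_pos: [0.5696, 0.0231, 0.2321]
ee_rot: [2.31, 2.122, 0.002]
contact_force: [2.1, -4.5, 4.1]
opening: 0.0131
```

Emit:
play_rows(
  plan=[
    [-0.0013,0.0015,0,0],
    [0,0,0,0],
  ],
)

```text
clock: 9.4
ee_pos: [0.5686, 0.0243, 0.2321]
ee_rot: [2.311, 2.122, 0.003]
contact_force: [2.2, -5.9, 4.4]
opening: 0.0133
```

Emit:
play_rows(
  plan=[
    [-0.0014,0.0014,0,0],
    [0,0,0,0],
  ],
)

```text
clock: 9.6
ee_pos: [0.5675, 0.0256, 0.2319]
ee_rot: [2.312, 2.122, 0.003]
contact_force: [2.0, -4.3, 2.0]
opening: 0.013
```

Emit:
play_rows(
  plan=[
    [-0.0015,0.0014,0,0],
    [0,0,0,0],
  ],
)

```text
clock: 9.8
ee_pos: [0.5656, 0.0273, 0.2313]
ee_rot: [2.315, 2.124, 0.001]
contact_force: [1.3, -2.7, 1.3]
opening: 0.0128
```

Emit:
play_rows(
  plan=[
    [-0.0016,0.0013,0,0],
    [0,0,0,0],
  ],
)

```text
clock: 10.0
ee_pos: [0.5642, 0.0284, 0.2312]
ee_rot: [-2.314, -2.124, -0.0]
contact_force: [1.8, -1.1, 0.7]
opening: 0.0131
```

The height has dropped about 1 mm and the vertical force is almost gone, so the tip is entering the socket. I'll press down gently here.

Emit:
play_rows(
  plan=[
    [0,0,-0.0008,0],
    [0,0,-0.0006,0],
    [0,0,0,0],
  ],
)

```text
clock: 10.3
ee_pos: [0.5643, 0.0284, 0.2302]
ee_rot: [-2.314, -2.124, -0.0]
contact_force: [1.7, -0.9, 0.6]
opening: 0.0132
```

Emit:
play_rows(
  plan=[
    [0,0,-0.0008,0],
    [0,0,-0.0006,0],
    [0,0,0,0],
  ],
)

```text
clock: 10.6
ee_pos: [0.5643, 0.0282, 0.2292]
ee_rot: [-2.315, -2.124, -0.0]
contact_force: [2.7, -0.4, 1.3]
opening: 0.0132
```

Emit:
play_rows(
  plan=[
    [0,0,-0.0008,0],
    [0,0,-0.0006,0],
    [0,0,0,0],
  ],
)

```text
clock: 10.9
ee_pos: [0.5643, 0.0281, 0.2282]
ee_rot: [2.315, 2.124, 0.0]
contact_force: [1.8, 0.4, 0.5]
opening: 0.0133
```

It's 4 mm into the socket with only small side forces. I'll keep going through the plunger.

Emit:
play_rows(
  plan=[
    [0.0004,0,-0.001,0],
    [0,0,-0.001,0],
    [0,0,-0.001,0],
    [0,0,0,0],
  ],
)

```text
clock: 11.3
ee_pos: [0.5645, 0.0281, 0.2265]
ee_rot: [2.315, 2.124, 0.0]
contact_force: [0.7, -0.6, 4.2]
opening: 0.0132
```

Emit:
play_rows(
  plan=[
    [0,0,-0.001,0],
    [0,0,-0.001,0],
    [0,0,-0.001,0],
    [0,0,0,0],
  ],
)

```text
clock: 11.7
ee_pos: [0.5645, 0.0281, 0.2245]
ee_rot: [2.314, 2.124, 0.0]
contact_force: [0.1, 0.3, 6.5]
opening: 0.0132
```

Emit:
play_rows(
  plan=[
    [0,0,-0.0013,0],
    [0,0,-0.0013,0],
    [0,0,-0.0013,0],
    [0,0,-0.0013,0],
    [0,0,-0.0013,0],
    [0,0,0,0],
  ],
)

```text
clock: 12.3
ee_pos: [0.5646, 0.0281, 0.2197]
ee_rot: [2.314, 2.124, 0.001]
contact_force: [-0.5, 0.5, 5.2]
opening: 0.0132
```

Emit:
play_rows(
  plan=[
    [0,0,-0.0013,0],
    [0,0,-0.0013,0],
    [0,0,0,0],
  ],
)

```text
clock: 12.6
ee_pos: [0.5647, 0.0281, 0.2177]
ee_rot: [2.314, 2.124, 0.001]
contact_force: [0.1, -0.9, 5.7]
opening: 0.0131
```

Emit:
play_rows(
  plan=[
    [0,0,-0.001,0],
    [0,0,-0.0006,0],
    [0,0,0,0],
  ],
)

```text
clock: 12.9
ee_pos: [0.5646, 0.0281, 0.2166]
ee_rot: [2.314, 2.124, 0.001]
contact_force: [0.1, -0.0, 7.3]
opening: 0.013
```

Emit:
play_rows(
  plan=[
    [0,0,-0.0006,0],
    [0,0,0,0],
  ],
)

```text
clock: 13.1
ee_pos: [0.5646, 0.0281, 0.2162]
ee_rot: [2.314, 2.124, 0.001]
contact_force: [-0.2, 0.3, 7.7]
opening: 0.0131
```

Emit:
play_rows(
  plan=[
    [0,0,-0.0006,0],
    [0,0,0,0],
  ],
)

```text
clock: 13.3
ee_pos: [0.5646, 0.0281, 0.2162]
ee_rot: [2.314, 2.124, 0.001]
contact_force: [-0.7, 0.4, 10.0]
opening: 0.013
```

Emit:
play_rows(
  plan=[
    [0,0,-0.0006,0],
    [0,0,0,0],
  ],
)

```text
clock: 13.5
ee_pos: [0.5647, 0.0281, 0.2162]
ee_rot: [2.314, 2.124, 0.001]
contact_force: [-1.3, -0.3, 12.4]
opening: 0.0129
```

It has stopped hard at TCP z 0.2162, where "home" was predicted. I'll ease off and release.

Emit:
play_rows(
  plan=[
    [0,0,0.0008,0],
    [0,0,0,0],
  ],
)

```text
clock: 13.7
ee_pos: [0.5646, 0.0281, 0.2162]
ee_rot: [2.314, 2.124, 0.001]
contact_force: [0.1, -0.9, 9.7]
opening: 0.013
```

Emit:
play_rows(
  plan=[
    [0,0,0,0],
    [0,0,0,0],
    [0,0,0,0],
    [0,0,0,0],
    [0,0,0,0],
  ],
  jaw=0.5,
)

```text
clock: 14.2
ee_pos: [0.5645, 0.0282, 0.2147]
ee_rot: [-2.314, -2.124, 0.001]
contact_force: [-0.3, -0.4, -0.4]
opening: 0.0429
```

Emit:
play_rows(
  plan=[
    [0,0,0.01,0],
    [0,0,0.03,0],
    [0,0,0.04,0],
    [0,0,0.04,0],
    [0,0,0.02,0],
    [0,0,0,0],
    [0,0,0,0],
  ],
)

```text
clock: 14.9
ee_pos: [0.5643, 0.0281, 0.3199]
ee_rot: [-2.315, -2.124, 0.0]
contact_force: [0.2, 0.2, 0.3]
opening: 0.0422
```

```bash
python3 look.py w7;python3 - <<'E'
from h import *
im,d=vision.capture('scene');crop(im,180,130,380,280,4,'pics/s7.png')
E
```

```text
{'clock': np.float64(14.9), 'q': array([ 0.0294,  0.3705,  1.7148, -0.    ,  1.0564,  0.1152]), 'ee_pos': array([0.5643, 0.0281, 0.3199]), 'ee_rot': array([-2.3147e+00, -2.1241e+00,  1.0000e-04]), 'contact_force': array([0.1931, 0.2284, 0.272 ]), 'opening': np.float64(0.0422)}
[[ 0.996 -0.082 -0.023  0.57 ]
 [-0.085 -0.959 -0.271  0.097]
 [ 0.     0.272 -0.962  0.29 ]
 [ 0.     0.     0.     1.   ]]
```

View pics/w7.png

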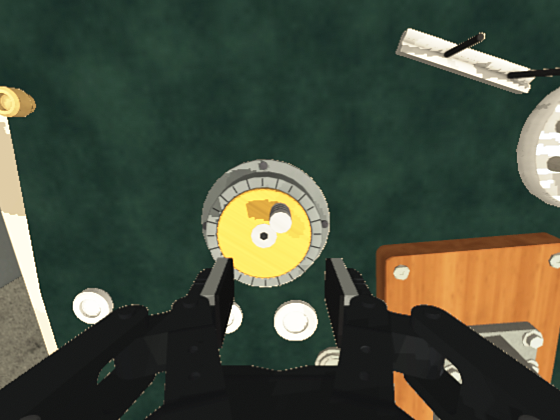

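View pics/s7.png

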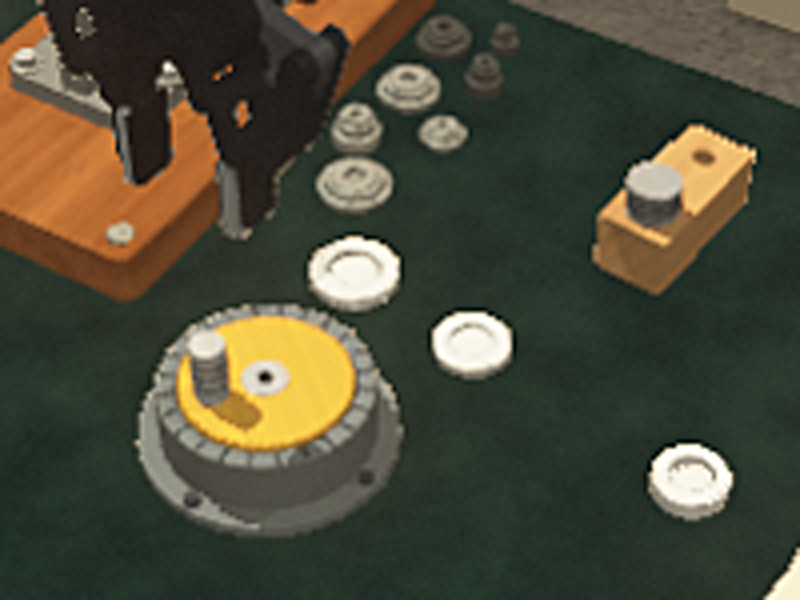

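The pin's head stands on the collar, with no shank showing, the stub and dies are in place. I'll check the head-top height from two views.

```bash
python3 - <<'E'
from h import *
z=np.load('w7.npz');crop(z['im'],250,190,310,240,10,'pics/w7c.png')
E
```

```text
(no output)
```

View pics/w7c.png

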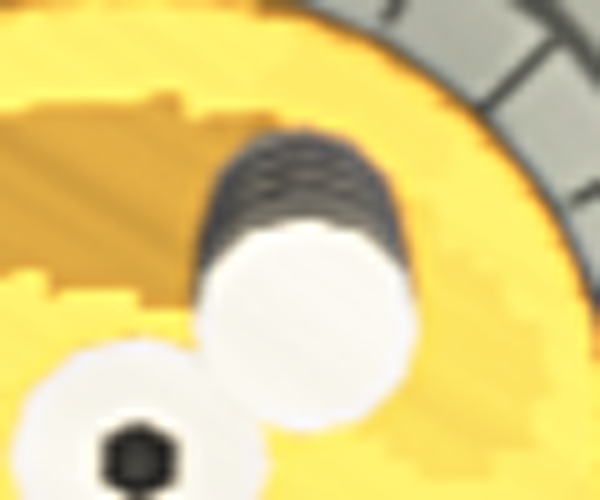

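```bash
python3 - <<'E'
from h import *
s=vision.get_calibration('scene');w=vision.get_calibration('wrist')
print(tri(ray(s,231.9,215.9),ray(w,250+306.5/10-.5,190+326.5/10-.5)),atz(w,280.2,222.2,.068))
from plant import job_done
print(job_done(), manip.observe()['clock'])
E
```

```text
(array([0.56423021, 0.030147  , 0.06811448]), [np.float64(0.00030420513361753337), np.float64(0.00030420513361758937)]) [0.56409062 0.02980676 0.068     ]
the job is handed in; nothing more can be done
the job is handed in; nothing more can be done
```

The index pin is fully home through collar and socket, its head on the collar. I let go, backed the gripper about 100 mm clear and handed the job in at about 15 s of the 64 s.

- **Turning:** I took the slim pin from the rack and set it in the collar hole, touching the seat at the expected 26 mm. With about 4–6 N down, I turned the collar anticlockwise roughly 0.6 rad until the pin dropped.
- **Pressing home:** The plunger gave way at about 6 N. The pin then stopped hard at the expected depth, and the highest force I read on it was 12.4 N.
- **Last checks:** Two views put the head top 68.1 mm above the table (68 mm expected). The closing pictures show the stub pin still in the rack and the dies apparently unmoved, which I judged by eye. The force reading was near zero after release.

No final check failed or disagreed. Before insertion, the cameras differed by up to about 2 mm on positions, so I lined the pin up with the hole using the wrist camera.

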